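# Press stack for re-facing a sanding block

### The job

Set up the press stack that bonds a new facing to the sanding block: working from the bottom up on the plywood press board, lay the wide facing plate flat between the two end stops, the tan sanding block on it, the dark steel pressure plate (lips up) on the block, and the jar of washers upright on top as the weight. Lay each piece centred on the one below, the oblong ones lined up lengthwise with the board; leave the narrow facing plate, the hand sander and the hose coupler where they are.

Things in the scene. Friction and masses are not known exactly. Their poses are not given: they have to be found in the camera images.
- press_board: Fixed plywood board, 92 (x) x 150 (y) x 12 mm; origin at the centre of its underside, long axis y. On its top, at each end, an aluminium stop 64 (x) x 14 (y) mm stands 10 mm above the plywood; the clear gap between the stops is 102 mm along y, centred on the origin. The plywood top is 12 mm above the table. It does not move.
- wide_facing: The wide facing plate: flat plain aluminium plate with two small dark dots near its ends, 60 (x) x 80 (y) x 8 mm thick, 0.09 kg, lying loose on the table; origin at the centre of its underside. Goes at the bottom of the stack. Grip it across its 60 mm width.
- block: Plain tan sanding block, a box 61 (x) x 81 (y) x 28 mm high, 0.1 kg, loose on the table; origin at the centre of its underside. Second in the stack. Grip it across its 61 mm width.
- pressure_plate: Dark steel pressure plate, 60 (x) x 110 (y) mm, 10 mm thick, with a lip 6 mm wide across each short end that rises 6 mm above the plate (16 mm above its underside); 0.28 kg, loose, lying lips up; origin at the centre of its underside. Third in the stack. Grip it across its 60 mm width.
- washer_jar: Clear round jar of washers with a dark screw lid, 62 mm in diameter, 84 mm high (lid from 70 mm up), 0.16 kg, standing loose and upright; origin at the centre of its underside. It goes on top, on the pressure plate between the lips. Grip it by its upper part, so that the gripper stays clear of the lid.
- narrow_facing: The narrow facing plate, not wanted: same aluminium look, 36 (x) x 110 (y) x 8 mm, loose; origin at the centre of its underside. Leave it where it is.
- grip_sander: Dark grey hand sanding block with a yellow moulded grip on top, 118 (x) x 70 (y) x 38 mm, loose; origin at the centre of its underside. Not part of the job: leave it where it is.
- coupler: Metal air hose coupler lying on its side, 24 (x) x 73 (y) x 23 mm, loose; origin at the centre of its underside. Not part of the job: leave it where it is.
Things that resemble listed ones, but are neither listed nor needed, are in the scene too. Leave any turquoise look-alike of the block alone.

How it is judged:
On the way, in this order (a step that is already met when the one before it is completed fails the run):
1. the wide facing plate lies between the stops of the press board (horizontal distance between wide_facing and press_board below 0.012 m and z of wide_facing in the frame of press_board between 0.008 and 0.016 m and angle between wide_facing's own z axis and vertical below 0.09 rad and angle between the y axis of wide_facing and the y axis of press_board, either way round below 0.2 rad), for 0.2 s.
2. the sanding block lies on the wide facing plate (horizontal distance between block and wide_facing below 0.012 m and z of block in the frame of wide_facing between 0.004 and 0.012 m and angle between block's own z axis and vertical below 0.09 rad and angle between the y axis of block and the y axis of wide_facing, either way round below 0.2 rad), for 0.2 s.
3. the pressure plate lies on the sanding block (horizontal distance between pressure_plate and block below 0.012 m and z of pressure_plate in the frame of block between 0.024 and 0.032 m and angle between pressure_plate's own z axis and vertical below 0.09 rad and angle between the y axis of pressure_plate and the y axis of block, either way round below 0.2 rad), for 0.2 s.
4. the jar stands on the pressure plate (horizontal distance between washer_jar and pressure_plate below 0.012 m and z of washer_jar in the frame of pressure_plate between 0.006 and 0.014 m and angle between washer_jar's own z axis and vertical below 0.09 rad), for 0.2 s.
At the end, for the whole second after the job is handed in: Board, wide facing, block, pressure plate, jar: each centred within 12 mm on the one below, resting on it (height within 4 mm), level within 0.09 rad, oblong ones lined up within 0.2 rad; all at rest. The three bystanders never moved over 30 mm (all of step 1 and all of step 2 and all of step 3 and all of step 4 and linear speed of each of wide_facing, block, pressure_plate, washer_jar below 0.02 m/s); the robot touches nothing.
It fails at once if the narrow facing plate is moved by more than 30 mm (distance of narrow_facing from where it was at the start of the episode above 0.03 m).
It fails at once if the hand sander is moved by more than 30 mm (distance of grip_sander from where it was at the start of the episode above 0.03 m).
It fails at once if the coupler is moved by more than 30 mm (distance of coupler from where it was at the start of the episode above 0.03 m).
It also fails if it takes over 120 s, if anything falls off the work surface, if the arm or the gripper's body presses on something with over 40 N, if the wrist force passes 120 N, or if a joint passes its speed limit or range.

### The arm

A 6-joint arm with a two-finger parallel gripper is mounted at the origin on the work surface; the furniture and walls round the work are solid. World frame = base frame: x ahead of the robot, y to its left, z up, the work surface at z = 0. Lengths are in m, angles in rad, forces in N, time in s.
With the tool pointing down it reaches from about 0.25 to 0.775 m from the base axis. Payload 4 kg.
Tool frame: the origin (TCP) lies on the centre line of the jaws, within the pads' length; the fingertips stand 17 mm ahead of it and the grasp point (between the pads) lies 2 mm behind it; z points along the fingers, y is the line along which they close (so a half turn about z gives the same grasp; the last joint's range is limited). The gripper opens to 94 mm and grips with 3 to 60 N. Pads are 16 mm wide; open, the fingers measure 119 mm over their backs; the gripper's body (75 mm by 177 mm) begins 78 mm behind the grasp point.
Start: joints at [1.079, 0.087, 1.371, -0, 1.684, -0.103], TCP at [0.209, 0.509, 0.223] pointing down, gripper open.
Joint ranges: [-3.1, 3.1], [-0.76, 2.03], [0.27, 2.55], [-1.08, 4.22], [0.17, 2.65], [-2.57, 2.57]. Speed limits (rad/s): [2.79, 2.79, 3.14, 3.14, 3.14, 3.14].

### API

Orientations are given as [roll, pitch, yaw] about the fixed x, y, z axes, in that order (R = Rz(yaw) Ry(pitch) Rx(roll)).
In Python, from bench import robot gives the robot as it stands.
- The arm moves only by the tool servo_tool, never from a script. Its argument "plan" is a list of rows, each a list of 7 numbers: the shift along the tool's x, y, z normalised to -1 to 1, where 1 is 0.1 m, then the turn, a rotation vector about the tool's x, y, z normalised to -1 to 1, where 1 is pi/2 rad, then the finger opening in mm, from 0 to 94. In form: [[x, y, z, ax, ay, az, gripper], ...]. A call has 1 to 12 rows; each row is the pose to reach, as a shift and turn from the pose commanded when the call began, along the tool's axes at that moment; what a row does not reach only later rows make up. A row lasts 1/12 s, in which the tool goes at most 41.7 mm and 7.16 degrees, less where a joint would pass 70% of its speed; a pose out of reach is approached as far as the arm can. A call with a number of a shift or a turn outside -1 to 1 is refused whole. A call with a gripper value outside its range is refused whole. The fingers move at their own pace and stop on an object; the grip force is fixed at half the most. Time passes only in rows, so rows that repeat a pose let the fingers close. It gives the time, the measured TCP pose, the force, the opening and the grip force at its end, in the units of the state.
- robot.get_obs(): the state, without advancing time (a new reading comes with each control period).
- robot.snapshot(name): name is "side" or "top" or "wrist"; returns the picture (384x512x3 uint8, red, green, blue); there is no depth.
- robot.camera_params(name): a dict with "camera_matrix" (3x3 intrinsics, pixels), "rvec" (rotation vector, rad) and "tvec" (3), from world to camera coordinates, as OpenCV has them; the wrist camera has in their place "tool_from_camera" (4x4, takes a point from camera to tool coordinates, whose origin is the TCP and whose axes are the flange's). Camera axes: x right, y down, z forward; pixel columns grow to the right and rows downward; lengths in m; the calibration is good to about 2 mm. A picture is of the moment at which its call begins: read the wrist's pose just before it. camera_params takes no time and is no camera call.
- robot.close_job(): hands the job in; it is judged then, once.
Trained networks look in the newest picture that a camera, given by its name, has taken for a name from the list of things; names that differ only in an ending like _2 or _b are one class to them, and where a whole thing is asked for, a point or a joint stands for the part that bears it (a point fixed in the world has none). Each returns a list of dicts, best first, with "conf" (0 to 1); they miss things now and then, are a little off and sometimes report something else, mostly with a low value. They report only what shows in the picture. A call takes as long as a camera call. They do not tell look-alikes from the thing itself.
- robot.find_in(thing, camera): "extent" ([centre column, centre row, width, height] in pixels, round what is visible of it).
The state is a dict: "time": time; "joint_positions": joint angles; "qvel": joint speeds; "joint_torque": joint torques, N m; "tool_pos": TCP position; "ee_rot": TCP orientation; "wrist_force": force on the tool from outside, world axes, zero at the start; "wrist_torque": the same for the moment, N m; "width": finger opening in m; "finger_force": force on a finger pad.
Only numpy, scipy, OpenCV 4.12 (cv2) and the standard library are available. Lean on these libraries where they do the work, as an engineer would, in place of code of your own. Each camera call takes 0.05 s, during which the arm holds its last target. There are 200 camera calls.

## Working session

There is one attempt and no reset: what is moved stays moved. The work goes in short steps, Python scripts to look and compute and a tool call to move; the robot and the scene stay as the last step left them, time stands still between calls to the robot, and variables do not carry over. Pictures are saved under pics/ and viewed, at most 14 in all, crops included, and the job is handed in when it is done.

Besides the shell and the picture viewer there is one more tool, called after ">>>" as name([rows], argument=value, ...), one row to a line, values as JSON. servo_tool: Moves the arm, as the interface text tells. Scaled input: -1 to 1 covers 0.1 m each way for a shift and pi/2 rad each way for a turn. Its arguments: {"type":"object","properties":{"plan":{"type":"array","items":{"type":"array","items":{"type":"number"}}}},"required":["plan"]}

```bash
mkdir -p pics; ls; python3 - <<'E'
from bench import robot
import cv2
o=robot.get_obs();print({k:o[k] for k in("time","tool_pos","ee_rot","width")})
for c in("top","side"):
    cv2.imwrite(f"pics/{c}0.png",robot.snapshot(c)[:,:,::-1])
    for t in "press_board wide_facing block pressure_plate washer_jar narrow_facing grip_sander coupler".split():
        print(c,t,[([round(float(v)) for v in d["extent"]],round(float(d["conf"]),2)) for d in robot.find_in(t,c)[:4]])
    print(robot.camera_params(c))
print(robot.camera_params("wrist"))
E
```

```text
pics
{'time': 0.0, 'tool_pos': array([0.20825117, 0.50849548, 0.22134215]), 'ee_rot': array([-3.13944694e+00, -2.03901105e-04,  2.75281708e+00]), 'width': 0.09406433949872295}
top press_board [([210, 218, 55, 37], 0.79)]
top wide_facing [([131, 205, 31, 19], 0.76)]
top block [([345, 232, 28, 28], 0.98), ([322, 181, 27, 27], 0.78)]
top pressure_plate [([391, 212, 35, 32], 0.78), ([320, 182, 28, 28], 0.58)]
top washer_jar [([183, 159, 23, 30], 0.58)]
top narrow_facing [([255, 161, 30, 14], 0.57)]
top grip_sander [([306, 232, 29, 34], 0.71)]
top coupler [([251, 200, 24, 7], 0.59)]
{'camera_matrix': array([[364.49872307,   0.        , 259.72286096],
       [  0.        , 364.49872307, 195.3272721 ],
       [  0.        ,   0.        ,   1.        ]]), 'rvec': array([ 2.13198681, -2.08942664,  0.20622811]), 'tvec': array([-0.01768662,  0.52268746,  1.09424045])}
side press_board [([264, 231, 47, 36], 0.61)]
side wide_facing [([221, 286, 21, 25], 0.88)]
side block [([264, 162, 25, 17], 0.57), ([310, 162, 17, 19], 0.53)]
side pressure_plate [([297, 145, 1, 5], 0.51)]
side washer_jar [([200,
[... 326 characters left out ...]
 ],
       [  0.        ,   0.        ,   1.        ]]), 'rvec': array([ 0.44712609, -2.62106541,  1.36329834]), 'tvec': array([0.5068558 , 0.14713421, 1.47559201])}
{'camera_matrix': array([[317.8823852 ,   0.        , 259.48023218],
       [  0.        , 317.8823852 , 194.20735734],
       [  0.        ,   0.        ,   1.        ]]), 'tool_from_camera': array([[-3.69084830e-04, -9.68501791e-01, -2.49006315e-01,
         7.21899488e-02],
       [ 9.99999743e-01, -5.10587561e-04,  5.03682937e-04,
        -5.07213712e-04],
       [-6.14957354e-04, -2.49006065e-01,  9.68501730e-01,
        -1.61750202e-01],
       [ 0.00000000e+00,  0.00000000e+00,  0.00000000e+00,
         1.00000000e+00]])}
```

View pics/top0.png

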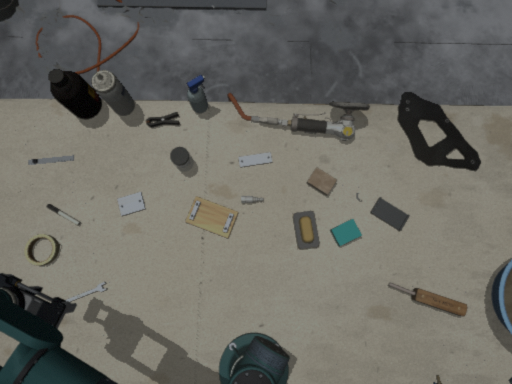

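View pics/side0.png

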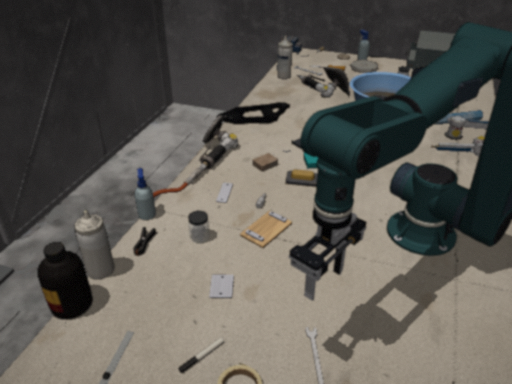

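The top view shows the facing at (131,204), board (212,217), tan block (321,181; the turquoise look-alike is at (346,232)), pressure plate (390,213) and jar (180,157). The side view agrees. Next step is a coarse localisation.

```bash
cat > h.py <<'E'
from bench import robot
import numpy as np, cv2
from scipy.spatial.transform import Rotation as R
def tool():
    o=robot.get_obs(); return o,R.from_euler('xyz',o["ee_rot"]),np.array(o["tool_pos"])
def ray(cam,px,z,pose=None):
    p=robot.camera_params(cam); K=p["camera_matrix"]
    d=np.c_[np.atleast_2d(px).astype(float),np.ones(len(np.atleast_2d(px)))]@np.linalg.inv(K).T
    if cam=="wrist":
        Rt,t=pose; T=p["tool_from_camera"]; Rc=Rt.as_matrix()@T[:3,:3]; c=Rt.apply(T[:3,3])+t
    else:
        Rc=cv2.Rodrigues(p["rvec"])[0].T; c=-Rc@p["tvec"]
    d=d@Rc.T
    return c+d*((z-c[2])/d[:,2])[:,None]
def quad(cam,mask,z,pose=None):
    "min-area rectangle, in world at height z, of mask: centre, long-axis angle (deg), sizes mm"
    cs=cv2.findContours(mask.astype(np.uint8),cv2.RETR_EXTERNAL,cv2.CHAIN_APPROX_NONE)[0]
    c=max(cs,key=cv2.contourArea)[:,0]
    w=ray(cam,c,z,pose)[:,:2]
    (cx,cy),(a,b),th=cv2.minAreaRect((w*1000).astype(np.float32))
    if b>a: a,b,th=b,a,th+90
    return np.array([cx,cy])/1000,((th+90)%180)-90,(a,b)
def go(xy,z,long=None):
    "shift and turn (tool units) to TCP xy,z, jaws closing across the long axis (deg)"
    o,Rt,t=tool(); yaw=np.degrees(o["ee_rot"][2])
    if long is None: dy=0
    else: dy=(long-yaw+90)%180-90   # tool x along long axis
    D=R.from_euler('xyz',[np.pi,0,np.radians(yaw+dy)])
    s=Rt.inv().apply(np.r_[xy,z]-t)/0.1; a=(Rt.inv()*D).as_rotvec()/(np.pi/2)
    s2=D.inv().apply(np.r_[xy,z]-t)/0.1
    print("t",round(o["time"],2),"shift",s.round(3),"turn",a.round(3),"| shift in turned axes",s2.round(3))
E
python3 - <<'E'
from h import *
for n,px,z in [("facing",(131,204),.008),("board",(212,217),.012),("block",(321,180),.028),("plate",(390,213),.01),("jarlid",(180,156),.084)]:
    print(n,ray("top",px,z).round(3))
o,Rt,t=tool(); print(Rt.as_matrix().round(3)); 
go((ray("top",(131,204),.008)[0,:2]),.22)
E
```

```text
facing [[0.495 0.413 0.008]]
board [[0.457 0.146 0.012]]
block [[ 0.583 -0.205  0.028]]
plate [[ 0.482 -0.429  0.01 ]]
jarlid [[0.638 0.245 0.084]]
[[-0.925  0.379  0.   ]
 [ 0.379  0.925  0.   ]
 [ 0.     0.    -1.   ]]
t 0.9 shift [-3.016  0.199  0.025] turn [ 0. -0. -0.] | shift in turned axes [-3.016  0.199  0.025]
```

>>> servo_tool([
  [-0.4,0.06,0,0,0,0,94],
  [-0.8,0.1,0,0,0,0,94],
  [-1,0.1,0,0,0,0,94],
])

```text
time: 1.15
tool_pos: [0.3078, 0.4794, 0.2223]
ee_rot: [3.142, 0.002, 2.751]
wrist_force: [-0.2, -0.1, 0.6]
width: 0.094
finger_force: 0.0
```

>>> servo_tool([
  [-0.4,0,0,0,0,0,94],
  [-0.8,0.06,0,0,0,0,94],
  [-1,0.1,0,0,0,0,94],
])

```text
time: 1.4
tool_pos: [0.4049, 0.4498, 0.2223]
ee_rot: [-3.142, 0.002, 2.75]
wrist_force: [-0.3, 0.1, -0.1]
width: 0.0941
finger_force: 0.0
```

>>> servo_tool([
  [-0.4,0,0,0,0,0,94],
  [-0.8,0,0,0,0,0,94],
  [-1,0,0,0,0,0,94],
  [-1,0,0,0,0,0,94],
  [-1,0,0,0,0,0,94],
  [-1,0,0,0,0,0,94],
])

```text
time: 1.9
tool_pos: [0.4929, 0.4142, 0.2224]
ee_rot: [3.142, -0.001, 2.753]
wrist_force: [0.5, 0.3, -0.0]
width: 0.0939
finger_force: 0.0
```

```bash
cat > look.py <<'E'
import sys
from h import *
o,Rt,t=tool(); im=robot.snapshot("wrist"); np.save(f"pics/{sys.argv[1]}.npy",im)
np.save(f"pics/{sys.argv[1]}_pose.npy",np.r_[t,o["ee_rot"]])
cv2.imwrite(f"pics/{sys.argv[1]}.png",im[:,:,::-1]); print(o["time"],t,o["ee_rot"])
for n in sys.argv[2:]: print(n,[(np.round(d["extent"]).astype(int).tolist(),round(float(d["conf"]),2)) for d in robot.find_in(n,"wrist")[:2]])
E
python3 look.py w1 wide_facing
```

```text
1.9 [0.49292569 0.41415376 0.22243267] [ 3.14157023e+00 -9.83703220e-04  2.75327928e+00]
wide_facing [([260, 176, 79, 80], 0.95)]
```

View pics/w1.png

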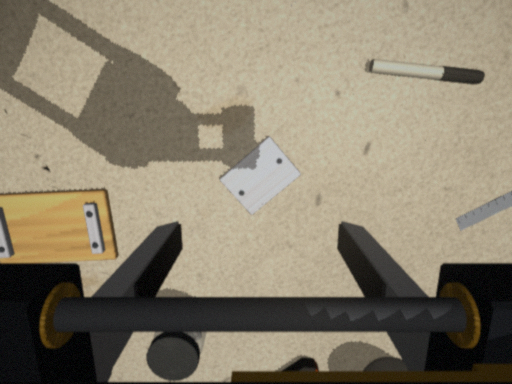

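The wrist view shows the facing at (260,175), partly in the gripper's shadow, with the board's end at the left. I'll segment it by colour.

```bash
python3 - <<'E'
from h import *
im=np.load("pics/w1.npy").astype(int); p=np.load("pics/w1_pose.npy"); pose=(R.from_euler('xyz',p[3:]),p[:3])
m=np.zeros(im.shape[:2],bool); roi=(slice(125,222),slice(205,312))
m[roi]=((im[...,0]-im[...,2])<8)[roi]
m=cv2.morphologyEx(cv2.morphologyEx(m.astype(np.uint8),cv2.MORPH_CLOSE,np.ones((7,7))),cv2.MORPH_OPEN,np.ones((5,5)))
r=quad("wrist",m,.008,pose); print(r)
go(r[0],.15,r[1])
dots=ray("wrist",[(279,161),(241,193)],.008,pose); print(dots, dots.mean(0), np.degrees(np.arctan2(*(dots[0]-dots[1])[[1,0]])))
E
```

```text
(array([0.49478635, 0.41343463]), -71.64208984375, (77.98176574707031, 59.1082763671875))
t 2.0 shift [-0.027 -0.002  0.728] turn [ 0.   -0.    0.55] | shift in turned axes [-0.019  0.019  0.728]
[[0.48636731 0.44161907 0.008     ]
 [0.50535117 0.38436873 0.008     ]] [0.49585924 0.4129939  0.008     ] 108.34520569413606
```

>>> servo_tool([
  [0,0,0.15,0,0,0.08,94],
  [0,0,0.3,0,0,0.16,94],
  [0,0,0.45,0,0,0.24,94],
  [-0.01,0,0.6,0,0,0.32,94],
  [-0.02,0,0.75,0,0,0.4,94],
  [-0.02,0,0.9,0,0,0.48,94],
  [-0.02,0,1,0,0,0.55,94],
  [-0.02,0,1,0,0,0.55,94],
  [-0.02,0,1,0,0,0.55,94],
])

```text
time: 2.75
tool_pos: [0.4942, 0.4136, 0.1223]
ee_rot: [-3.141, 0.0, 1.894]
wrist_force: [0.8, 0.5, -0.9]
width: 0.094
finger_force: 0.0
```

```bash
python3 - <<'E'
from h import *
go((.495,.4132),.019,-71.64)
E
python3 look.py w2 wide_facing press_board
```

```text
t 2.75 shift [-0.006  0.008  1.033] turn [-0.001  0.     0.001] | shift in turned axes [-0.006  0.006  1.033]
2.75 [0.49419316 0.41357313 0.12229618] [-3.14051918e+00  1.17514302e-04  1.89355755e+00]
wide_facing [([262, 195, 71, 92], 0.83)]
press_board [([170, 361, 99, 43], 0.55)]
```

>>> servo_tool([
  [0,0,0.3,0,0,0,94],
  [0,0,0.6,0,0,0,94],
  [0,0,0.85,0,0,0,94],
  [0,0,1,0,0,0,94],
  [0,0,1,0,0,0,94],
])

```text
time: 3.32
tool_pos: [0.4939, 0.412, 0.0193]
ee_rot: [-3.137, 0.001, 1.89]
wrist_force: [-0.2, -0.6, -0.3]
width: 0.0937
finger_force: 0.0
```

>>> servo_tool([
  [0,0,0.03,0,0,0,94],
  [0,0,0.03,0,0,0,94],
  [0,0,0.03,0,0,0,60],
  [0,0,0.03,0,0,0,50],
  [0,0,0.03,0,0,0,50],
  [0,0,0.03,0,0,0,50],
  [0,0,0.03,0,0,0,50],
  [0,0,0.03,0,0,0,50],
  [0,0,0.03,0,0,0,50],
  [0,0,0.03,0,0,0,50],
])

```text
time: 4.15
tool_pos: [0.4956, 0.4131, 0.0198]
ee_rot: [3.141, -0.0, 1.889]
wrist_force: [-0.3, 0.0, 2.1]
width: 0.0594
finger_force: 30.0
```

>>> servo_tool([
  [0,0,-0.2,0,0,0,50],
  [0,0,-0.5,0,0,0,50],
  [-0.2,-0.05,-0.8,0,0,0,50],
  [-0.55,-0.1,-1,0,0,0,50],
  [-0.9,-0.2,-1,0,0,0,50],
  [-1,-0.2,-1,0,0,0,50],
])

```text
time: 4.65
tool_pos: [0.5088, 0.3081, 0.1216]
ee_rot: [3.139, 0.002, 1.886]
wrist_force: [-0.3, 0.2, -1.5]
width: 0.0595
finger_force: 30.0
```

>>> servo_tool([
  [-0.3,0,-0.2,0,0,0,50],
  [-0.6,-0.1,-0.4,0,0,0,50],
  [-0.7,-0.2,-0.5,0,0,0,50],
  [-0.7,-0.2,-0.5,0,0,0,50],
  [-0.7,-0.2,-0.5,0,0,0,50],
])

```text
time: 5.07
tool_pos: [0.5109, 0.2391, 0.1695]
ee_rot: [3.141, -0.001, 1.888]
wrist_force: [-0.2, 0.2, -0.8]
width: 0.0594
finger_force: 30.0
```

```bash
python3 look.py w3 press_board washer_jar
```

```text
5.0667 [0.5108623  0.23905501 0.16948547] [ 3.14070881e+00 -9.75329745e-04  1.88772088e+00]
press_board [([167, 233, 89, 127], 0.93)]
washer_jar [([395, 228, 96, 79], 0.61)]
```

View pics/w3.png

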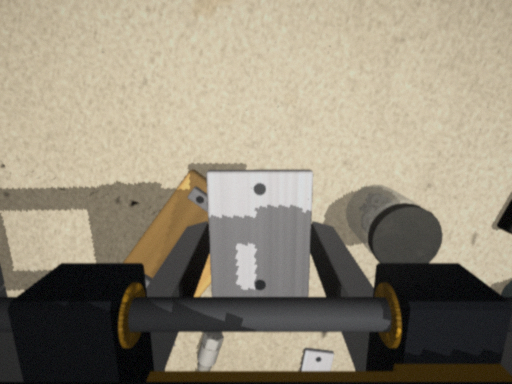

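The board is at the lower left (about (167,233)), hidden behind the plate. The camera looks towards tool +x, so I'll move past the board to see it.

>>> servo_tool([
  [-0.3,-0.1,0,0,0,0,50],
  [-0.7,-0.2,0,0,0,0,50],
  [-1,-0.4,0,0,0,0,50],
])

```text
time: 5.47
tool_pos: [0.5045, 0.1312, 0.1676]
ee_rot: [-3.14, 0.0, 1.892]
wrist_force: [0.2, 0.7, 0.1]
width: 0.0592
finger_force: 30.0
```

>>> servo_tool([
  [-0.4,-0.1,0,0,0,0,50],
  [-0.8,-0.3,0,0,0,0,50],
  [-1,-0.4,0,0,0,0,50],
  [-1,-0.4,0,0,0,0,50],
  [-1,-0.4,0,0,0,0,50],
  [-1,-0.4,0,0,0,0,50],
])

```text
time: 5.97
tool_pos: [0.4972, 0.0252, 0.1686]
ee_rot: [-3.141, -0.001, 1.89]
wrist_force: [0.5, 0.1, -1.6]
width: 0.0595
finger_force: 30.0
```

```bash
python3 look.py w4 press_board washer_jar narrow_facing
```

```text
5.9667 [0.49724945 0.02518208 0.16857524] [-3.14057363e+00 -1.49932308e-03  1.88989672e+00]
press_board [([479, 23, 65, 46], 0.66), ([263, 71, 172, 142], 0.59)]
washer_jar [([482, 24, 61, 44], 0.91)]
narrow_facing [([395, 238, 53, 94], 0.62), ([264, 72, 171, 145], 0.28)]
```

View pics/w4.png

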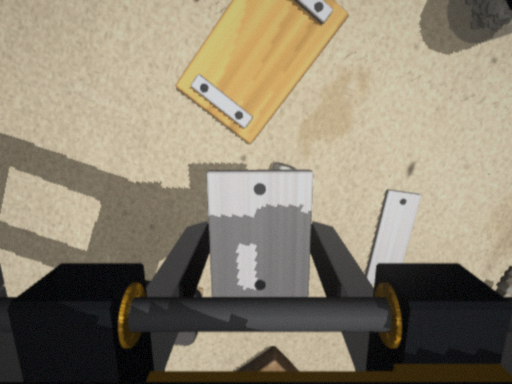

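The board is at (263,71), with corners (177,86), (249,142) and (347,15). The plate is held squarely, with its dots at (260,188) and (260,285).

```bash
cat > q.py <<'E'
from h import *
im=np.load("pics/w4.npy"); p=np.load("pics/w4_pose.npy"); pose=(R.from_euler('xyz',p[3:]),p[:3])
g=cv2.cvtColor(im,cv2.COLOR_RGB2GRAY)
c=np.array([(177,86),(249,142),(347,15)],np.float32).reshape(-1,1,2)
c=cv2.cornerSubPix(g,c.copy(),(5,5),(-1,-1),(3,50,.01))[:,0]; print(c)
w=ray("wrist",c,.012,pose); C=(w[0]+w[2])/2
e=w[2]-w[1]; s=w[0]-w[1]; ang=np.degrees(np.arctan2(e[1],e[0])); a2=np.degrees(np.arctan2(s[1],s[0]))
print("board",C,np.linalg.norm(e),np.linalg.norm(s),ang,a2)
d=ray("wrist",[(260,188.5),(260,285)],p[2]-.0118,pose)
print("plate offset in tool",pose[0].inv().apply(d-p[:3])*1000)
# top-camera cross-check
E
python3 q.py; python3 - <<'E'
from h import *
im=robot.snapshot("top"); 
h=cv2.cvtColor(im,cv2.COLOR_RGB2HSV).astype(int)
x=im[180:255,170:250].astype(int)
m=np.zeros(im.shape[:2]); m[180:255,170:250]=(x[...,0]-x[...,2]>62)
m=cv2.morphologyEx(m,cv2.MORPH_CLOSE,np.ones((7,7)))
print(m.sum(),quad("top",m,.012))
E
```

```text
[[175.18182   87.10655 ]
 [249.08533  144.50609 ]
 [348.87952   14.232996]]
board [0.45733011 0.14558177 0.012     ] 0.1481336703878191 0.08848254025312093 70.30844302985761 160.463964561253
plate offset in tool [[ 30.49233777  -0.150946    11.84589113]
 [-29.77003676  -0.14896861  11.75553623]]Traceback (most recent call last):
  File "<stdin>", line 7, in <module>
  File "h.py", line 18, in quad
    c=max(cs,key=cv2.contourArea)[:,0]
      ~~~^^^^^^^^^^^^^^^^^^^^^^^^
ValueError: max() iterable argument is empty
```

```bash
python3 - <<'E'
from h import *
go((.4573,.1456),.06,70.38)
go((.4573,.1456),.0325,70.38)
E
```

```text
t 6.22 shift [ 1.268e+00 -1.000e-03  1.093e+00] turn [-0.    -0.     0.422] | shift in turned axes [ 0.999 -0.781  1.092]
t 6.22 shift [ 1.268e+00 -1.000e-03  1.368e+00] turn [-0.    -0.     0.422] | shift in turned axes [ 0.999 -0.781  1.367]
```

>>> servo_tool([
  [0.2,0,0,0,0,0.075,50],
  [0.4,0,0,0,0,0.15,50],
  [0.6,0,0.1,0,0,0.225,50],
  [0.8,0,0.3,0,0,0.3,50],
  [0.95,0,0.5,0,0,0.375,50],
  [1,0,0.6,0,0,0.422,50],
  [1,0,0.6,0,0,0.422,50],
])

```text
time: 6.8
tool_pos: [0.4634, 0.1206, 0.1065]
ee_rot: [-3.136, 0.002, 1.228]
wrist_force: [-0.2, 0.5, -1.7]
width: 0.0593
finger_force: 30.0
```

```bash
python3 - <<'E'
from h import *
go((.4573,.1456),.0325,70.38)
E
```

```text
t 6.8 shift [ 0.217 -0.138  0.74 ] turn [-0.004  0.001 -0.   ] | shift in turned axes [ 0.215 -0.142  0.74 ]
```

>>> servo_tool([
  [0.1,-0.07,0.1,0,0,0,50],
  [0.216,-0.14,0.3,0,0,0,50],
  [0.216,-0.14,0.5,0,0,0,50],
  [0.216,-0.14,0.6,0,0,0,50],
  [0.216,-0.14,0.6,0,0,0,50],
  [0.216,-0.14,0.6,0,0,0,50],
])

```text
time: 7.3
tool_pos: [0.4605, 0.1438, 0.0499]
ee_rot: [3.142, 0.0, 1.227]
wrist_force: [0.7, -0.1, -0.5]
width: 0.0592
finger_force: 30.0
```

```bash
python3 - <<'E'
from h import *
go((.4573,.1456),.0325,70.38)
E
python3 look.py w5
```

```text
t 7.3 shift [ 0.006 -0.036  0.174] turn [ 0.     0.    -0.001] | shift in turned axes [ 0.006 -0.036  0.174]
7.3 [0.46045983 0.14383618 0.04986203] [3.14150920e+00 1.29671040e-04 1.22659407e+00]
```

View pics/w5.png

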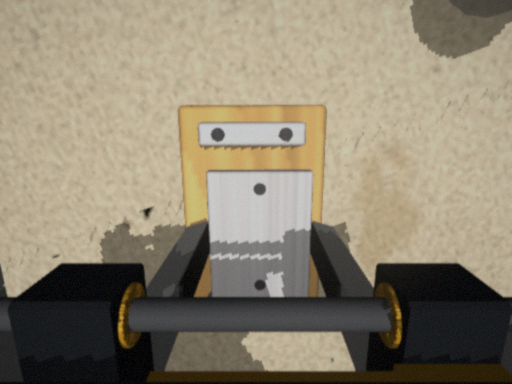

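The plate is aligned over the board and slightly right of its centre (column 260 against 253), which agrees with the computed −3.6 mm. I'll check the lengthwise gap to the stop.

```bash
python3 - <<'E'
from h import *
p=np.load("pics/w5_pose.npy"); pose=(R.from_euler('xyz',p[3:]),p[:3])
f=lambda px,z:print((pose[0].inv().apply(ray("wrist",px,z,pose)-p[:3])*1000).round(1))
f([(180,106),(326,106)],.012); f([(198,123),(305,123)],.022);f([(208,170),(311,170)],p[2]-.0118)
E
```

```text
[[ 75.4 -48.3  37.8]
 [ 75.4  40.1  37.9]]
[[ 65.7 -36.   27.9]
 [ 65.7  26.3  27.9]]
[[ 40.8 -28.7  11.8]
 [ 40.8  28.2  11.8]]
```

>>> servo_tool([
  [0,-0.042,0,0,0,0,50],
  [0,-0.042,0.07,0,0,0,50],
  [0,-0.042,0.12,0,0,0,50],
  [0,-0.042,0.15,0,0,0,50],
  [0,-0.042,0.173,0,0,0,50],
  [0,-0.042,0.173,0,0,0,50],
  [0,-0.042,0.173,0,0,0,50],
])

```text
time: 7.93
tool_pos: [0.4562, 0.1455, 0.0321]
ee_rot: [-3.142, -0.0, 1.226]
wrist_force: [0.1, 0.8, -0.6]
width: 0.0593
finger_force: 30.0
```

>>> servo_tool([
  [0,0,0.003,0,0,0,94],
  [0,0,0.003,0,0,0,94],
  [0,0,0.003,0,0,0,94],
  [0,0,0.003,0,0,0,94],
  [0,0,-0.1,0,0,0,94],
  [0,0,-0.4,0,0,0,94],
  [0,0,-0.8,0,0,0,94],
  [0,0,-1,0,0,0,94],
])

```text
time: 8.6
tool_pos: [0.4579, 0.1459, 0.1373]
ee_rot: [3.136, -0.003, 1.226]
wrist_force: [1.0, 0.3, 0.9]
width: 0.0938
finger_force: 0.0
```

>>> servo_tool([
  [-0.2,0.2,-0.2,0,0,0,94],
  [-0.4,0.4,-0.4,0,0,0,94],
  [-0.7,0.6,-0.5,0,0,0,94],
  [-1,0.8,-0.6,0,0,0,94],
  [-1,0.8,-0.6,0,0,0,94],
])

```text
time: 9.02
tool_pos: [0.5001, 0.019, 0.1958]
ee_rot: [3.134, 0.001, 1.22]
wrist_force: [0.4, 0.5, -0.1]
width: 0.0939
finger_force: 0.0
```

```bash
python3 look.py w6
```

```text
9.0167 [0.50014548 0.0190233  0.19582121] [3.13420769e+00 1.25368929e-03 1.21964738e+00]
```

>>> servo_tool([
  [-0.3,0.3,0,0,0,0,94],
  [-0.6,0.6,0,0,0,0,94],
  [-0.9,0.8,0,0,0,0,94],
  [-1,0.8,0,0,0,0,94],
])

```text
time: 9.4
tool_pos: [0.5402, -0.1001, 0.1914]
ee_rot: [-3.142, 0.002, 1.223]
wrist_force: [0.1, 0.9, 0.6]
width: 0.0937
finger_force: 0.0
```

>>> servo_tool([
  [-0.3,0.3,0,0,0,0,94],
  [-0.6,0.6,0,0,0,0,94],
  [-0.85,0.78,0,0,0,0,94],
  [-0.85,0.78,0,0,0,0,94],
  [-0.85,0.78,0,0,0,0,94],
])

```text
time: 9.82
tool_pos: [0.5836, -0.2029, 0.1913]
ee_rot: [-3.139, -0.001, 1.225]
wrist_force: [-0.2, 1.7, -0.1]
width: 0.0937
finger_force: 0.0
```

```bash
python3 look.py w7 block pressure_plate grip_sander
```

```text
9.8167 [ 0.58361402 -0.2028592   0.1912547 ] [-3.13924633e+00 -1.34014690e-03  1.22478545e+00]
block [([258, 189, 70, 82], 0.9), ([175, 287, 33, 28], 0.75)]
pressure_plate [([246, 357, 58, 52], 0.58)]
grip_sander [([112, 190, 129, 102], 0.73)]
```

View pics/w7.png

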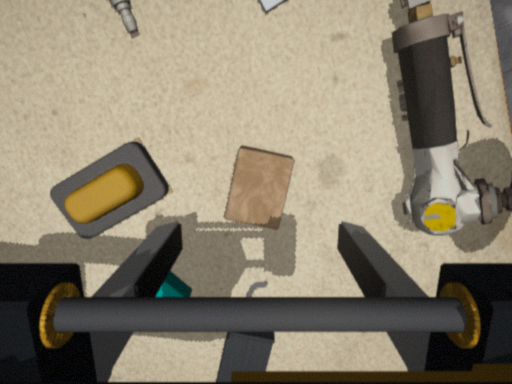

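View pics/w6.png

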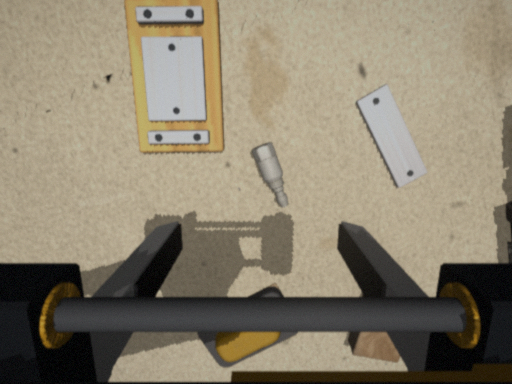

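w6 shows the facing lying centred between the stops, with dots at (171,47) and (176,111). w7 shows the tan block at (259,187), clear of the sander and the turquoise look-alike.

```bash
python3 - <<'E'
from h import *
p=np.load("pics/w6_pose.npy"); pose=(R.from_euler('xyz',p[3:]),p[:3])
d=ray("wrist",[(171.5,47),(176.5,111)],.020,pose); e=d[0]-d[1]; print("facing",d.mean(0),np.degrees(np.arctan2(e[1],e[0])))
b=ray("wrist",[(140,153),(223,151)],.012,pose);print("board near end",b.mean(0),"centre",b.mean(0)[:2]+.075*np.array([np.cos(np.radians(70.4)),np.sin(np.radians(70.4))]))
im=np.load("pics/w7.npy"); p=np.load("pics/w7_pose.npy"); pose=(R.from_euler('xyz',p[3:]),p[:3])
x=im[130:240,215:305].astype(int); print(x[55,45],x[10,10])
m=np.zeros(im.shape[:2],np.uint8)
gm=np.full(im.shape[:2],2,np.uint8); gm[135:238,215:305]=3; gm[:135]=0;gm[238:]=0;gm[:,:215]=0;gm[:,305:]=0; gm[160:210,242:276]=1
cv2.grabCut(np.ascontiguousarray(im[:,:,::-1]),gm,None,np.zeros((1,65)),np.zeros((1,65)),5,cv2.GC_INIT_WITH_MASK)
m=((gm==1)|(gm==3)).astype(np.uint8); m=cv2.morphologyEx(m,cv2.MORPH_OPEN,np.ones((5,5)))
r=quad("wrist",m,.028,pose);print(r); go(r[0],.15,r[1])
w=ray("wrist",[(240,146),(294,157),(279,228),(226,220)],.028,pose); print(w.mean(0),np.linalg.norm(w-np.roll(w,1,0),axis=1))
E
```

```text
facing [0.45656963 0.14508807 0.02      ] 70.76607389878984
board near end [0.432469   0.07598721 0.012     ] centre [0.45762786 0.14664152]
[161 133  98] [206 195 168]
(array([ 0.57868964, -0.21013913]), 57.69210433959961, (88.59455108642578, 61.14036560058594))
t 10.02 shift [-0.102 -0.016  0.426] turn [-0.    -0.     0.141] | shift in turned axes [-0.103  0.006  0.426]
[ 0.58140193 -0.20804854  0.028     ] [0.08087516 0.05628586 0.07843936 0.05796337]
```

>>> servo_tool([
  [-0.05,0,0.2,0,0,0.07,94],
  [-0.1,-0.015,0.45,0,0,0.141,94],
  [-0.1,-0.015,0.6,0,0,0.141,94],
  [-0.1,-0.015,0.6,0,0,0.141,94],
  [-0.1,-0.015,0.6,0,0,0.141,94],
])

```text
time: 10.43
tool_pos: [0.5785, -0.2105, 0.1318]
ee_rot: [-3.14, -0.0, 1.006]
wrist_force: [-0.8, 0.0, 0.9]
width: 0.0942
finger_force: 0.0
```

```bash
python3 look.py w8 block
```

```text
10.4333 [ 0.57845406 -0.21053976  0.13175418] [-3.13967688e+00 -1.30843510e-04  1.00636865e+00]
block [([167, 358, 84, 51], 0.97), ([261, 194, 73, 92], 0.67)]
```

View pics/w8.png

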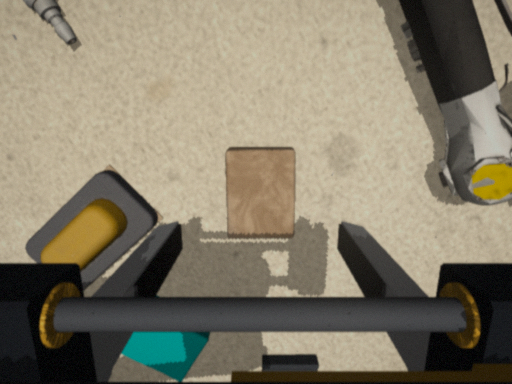

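The block is now square to the tool; its top face spans columns 226–295 and rows 152–237.

```bash
python3 - <<'E'
from h import *
p=np.load("pics/w8_pose.npy"); pose=(R.from_euler('xyz',p[3:]),p[:3])
w=pose[0].inv().apply(ray("wrist",[(227,152),(295,152),(294,237),(227,236)],.028,pose)-p[:3])*1000
print(w.round(1),w.mean(0))
E
```

```text
[[ 39.8 -27.2 103.8]
 [ 39.8  29.5 103.7]
 [-35.9  30.7 103.7]
 [-35.  -29.1 103.8]] [  2.16066959   1.00296399 103.75272964]
```

>>> servo_tool([
  [0.02,0.01,0.3,0,0,0,94],
  [0.02,0.01,0.6,0,0,0,94],
  [0.02,0.01,0.85,0,0,0,94],
  [0.02,0.01,1,0,0,0,94],
  [0.02,0.01,1,0,0,0,94],
])

```text
time: 10.95
tool_pos: [0.5793, -0.2097, 0.0293]
ee_rot: [-3.136, 0.001, 1.005]
wrist_force: [-0.2, 0.5, -0.6]
width: 0.094
finger_force: 0.0
```

>>> servo_tool([
  [0,0,0.09,0,0,0,94],
  [0,0,0.09,0,0,0,94],
  [0,0,0.09,0,0,0,60],
  [0,0,0.09,0,0,0,50],
  [0,0,0.09,0,0,0,50],
  [0,0,0.09,0,0,0,50],
  [0,0,0.09,0,0,0,50],
  [0,0,0.09,0,0,0,50],
  [0,0,0.09,0,0,0,50],
])

```text
time: 11.7
tool_pos: [0.5811, -0.211, 0.0236]
ee_rot: [3.141, -0.0, 1.004]
wrist_force: [-1.0, 0.1, 2.4]
width: 0.0605
finger_force: 30.0
```

>>> servo_tool([
  [0,0,-0.2,0,0,0,50],
  [0,0,-0.5,0,0,0,50],
  [0,0,-0.8,0,0,0,50],
  [0,0,-1,0,0,0,50],
  [0,0,-1,0,0,0,50],
  [0,0,-1,0,0,0,50],
])

```text
time: 12.2
tool_pos: [0.5816, -0.2112, 0.1241]
ee_rot: [3.139, -0.0, 1.005]
wrist_force: [-0.6, 0.3, -1.9]
width: 0.0603
finger_force: 30.0
```

```bash
python3 look.py w9; python3 - <<'E'
from h import *
go((.4570,.1455),.125,70.5)
E
```

```text
12.2 [ 0.58160237 -0.21123807  0.12409678] [ 3.13887628e+00 -4.02684206e-04  1.00454157e+00]
t 12.25 shift [ 2.344 -2.953 -0.027] turn [-0.001 -0.    -0.144] | shift in turned axes [ 2.946 -2.353 -0.031]
```

View pics/w9.png

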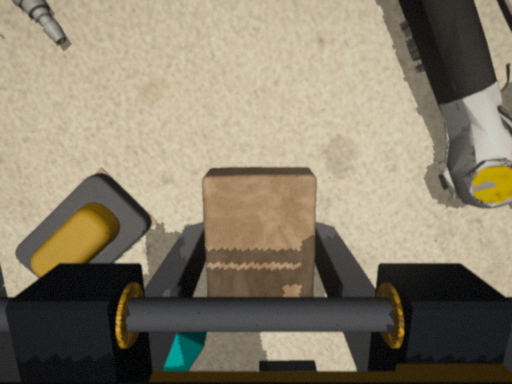

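The block is held squarely, with its top front edge at row 177. I'll check its offset in the hand and carry it over.

```bash
python3 - <<'E'
from h import *
p=np.load("pics/w9_pose.npy"); pose=(R.from_euler('xyz',p[3:]),p[:3])
print(pose[0].inv().apply(ray("wrist",[(204,177),(315,177)],p[2]+.0044,pose)-p[:3])*1000)
E
```

```text
[[ 40.04685293 -28.11233143  -4.460254  ]
 [ 39.98588605  27.82543514  -4.30833045]]
```

>>> servo_tool([
  [0.2,-0.25,0,0,0,0,50],
  [0.45,-0.5,0,0,0,0,50],
  [0.7,-0.75,0,0,0,0,50],
  [0.8,-1,0,0,0,0,50],
])

```text
time: 12.58
tool_pos: [0.5379, -0.0867, 0.1195]
ee_rot: [-3.136, 0.0, 1.006]
wrist_force: [0.4, 0.0, -0.2]
width: 0.06
finger_force: 30.0
```

>>> servo_tool([
  [0.2,-0.25,0,0,0,0,50],
  [0.4,-0.5,0,0,0,0,50],
  [0.6,-0.75,0,0,0,0,50],
  [0.8,-1,0,0,0,0,50],
])

```text
time: 12.92
tool_pos: [0.4955, 0.0327, 0.1199]
ee_rot: [-3.137, 0.003, 1.004]
wrist_force: [0.2, 1.2, -0.9]
width: 0.0604
finger_force: 30.0
```

>>> servo_tool([
  [0.2,-0.25,0,0,0,0,50],
  [0.4,-0.5,0,0,0,-0.07,50],
  [0.6,-0.75,0,0,0,-0.144,50],
  [0.74,-0.95,0,0,0,-0.144,50],
  [0.74,-0.95,0,0,0,-0.144,50],
  [0.74,-0.95,0,0,0,-0.144,50],
])

```text
time: 13.42
tool_pos: [0.4557, 0.1452, 0.1206]
ee_rot: [-3.138, 0.003, 1.233]
wrist_force: [0.1, 0.1, -1.3]
width: 0.0602
finger_force: 30.0
```

```bash
python3 look.py w10; python3 - <<'E'
from h import *
go((.4570,.1455),.0446,70.5)
E
```

```text
13.4167 [0.45570441 0.14524776 0.12058787] [-3.13787330e+00  2.81263579e-03  1.23322088e+00]
t 13.47 shift [0.014 0.004 0.764] turn [-0.002  0.002  0.001] | shift in turned axes [0.012 0.002 0.764]
```

View pics/w10.png

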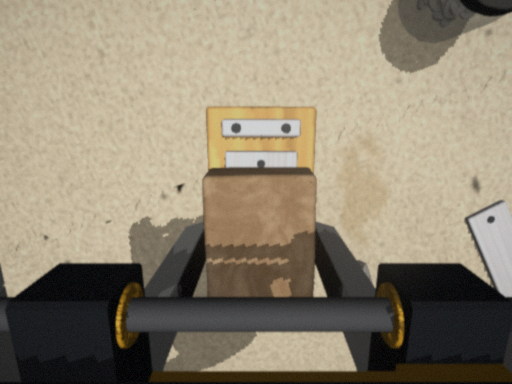

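The block is lined up over the facing: the facing's front edge runs over columns 226–297 and the block's over 204–315, both about column 260. Descending and releasing.

>>> servo_tool([
  [0.012,0,0.2,0,0,0,50],
  [0.012,0,0.4,0,0,0,50],
  [0.012,0,0.6,0,0,0,50],
  [0.012,0,0.68,0,0,0,50],
  [0.012,0,0.72,0,0,0,50],
  [0.012,0,0.755,0,0,0,50],
  [0.012,0,0.755,0,0,0,50],
  [0.012,0,0.755,0,0,0,50],
])

```text
time: 14.13
tool_pos: [0.4588, 0.1458, 0.0485]
ee_rot: [3.14, -0.001, 1.23]
wrist_force: [-0.5, -0.0, -0.8]
width: 0.0603
finger_force: 30.0
```

```bash
python3 - <<'E'
from h import *
go((.4570,.1455),.0446,70.5)
E
```

```text
t 14.13 shift [-0.009 -0.016  0.039] turn [ 0.001 -0.001 -0.   ] | shift in turned axes [-0.009 -0.016  0.039]
```

>>> servo_tool([
  [-0.008,-0.015,0.01,0,0,0,50],
  [-0.008,-0.015,0.025,0,0,0,50],
  [-0.008,-0.015,0.037,0,0,0,50],
  [-0.008,-0.015,0.037,0,0,0,50],
  [-0.008,-0.015,0.037,0,0,0,50],
  [-0.008,-0.015,0.037,0,0,0,94],
  [-0.008,-0.015,0.037,0,0,0,94],
  [-0.008,-0.015,0.037,0,0,0,94],
  [-0.008,-0.015,0.037,0,0,0,94],
  [-0.008,-0.015,-0.3,0,0,0,94],
  [-0.008,-0.015,-0.7,0,0,0,94],
  [-0.008,-0.015,-1,0,0,0,94],
])

```text
time: 15.13
tool_pos: [0.4565, 0.1458, 0.1499]
ee_rot: [3.141, -0.001, 1.231]
wrist_force: [0.9, 0.0, 0.6]
width: 0.0934
finger_force: 0.0
```

>>> servo_tool([
  [-0.25,0.1,-0.2,0,0,0,94],
  [-0.6,0.2,-0.4,0,0,0,94],
  [-1,0.4,-0.5,0,0,0,94],
  [-1,0.4,-0.5,0,0,0,94],
])

```text
time: 15.47
tool_pos: [0.4625, 0.033, 0.201]
ee_rot: [3.134, 0.001, 1.225]
wrist_force: [1.6, -0.2, -0.6]
width: 0.0942
finger_force: 0.0
```

```bash
python3 look.py w11
```

```text
15.4667 [0.4624662  0.03298237 0.20104419] [3.13407995e+00 1.24962815e-03 1.22475627e+00]
```

>>> servo_tool([
  [-0.35,0.1,0,0,0,0,94],
  [-0.7,0.25,0,0,0,0,94],
  [-1,0.4,0,0,0,0,94],
])

```text
time: 15.77
tool_pos: [0.4645, -0.0697, 0.1971]
ee_rot: [-3.141, -0.0, 1.233]
wrist_force: [0.3, 0.5, 0.0]
width: 0.094
finger_force: 0.0
```

>>> servo_tool([
  [-0.35,0.1,0,0,0,0,94],
  [-0.7,0.25,0,0,0,0,94],
  [-1,0.4,0,0,0,0,94],
])

```text
time: 16.02
tool_pos: [0.469, -0.1778, 0.1968]
ee_rot: [-3.14, -0.001, 1.231]
wrist_force: [-0.3, 0.6, -0.5]
width: 0.0939
finger_force: 0.0
```

>>> servo_tool([
  [-0.35,0.1,0,0,0,0,94],
  [-0.7,0.25,0,0,0,0,94],
  [-1,0.4,0,0,0,0,94],
])

```text
time: 16.27
tool_pos: [0.4736, -0.2856, 0.1966]
ee_rot: [-3.14, -0.001, 1.231]
wrist_force: [0.6, 0.1, 0.4]
width: 0.0939
finger_force: 0.0
```

>>> servo_tool([
  [-0.35,0.15,0,0,0,0,94],
  [-0.7,0.3,0,0,0,0,94],
  [-1,0.5,0,0,0,0,94],
  [-1,0.5,0,0,0,0,94],
  [-1,0.5,0,0,0,0,94],
  [-1,0.5,0,0,0,0,94],
])

```text
time: 16.77
tool_pos: [0.4878, -0.3942, 0.1965]
ee_rot: [-3.14, -0.002, 1.232]
wrist_force: [-0.3, 0.3, 0.2]
width: 0.0939
finger_force: 0.0
```

```bash
python3 look.py w12 pressure_plate
```

```text
16.7667 [ 0.48784026 -0.39421069  0.19648006] [-3.13965480e+00 -2.03916285e-03  1.23170752e+00]
pressure_plate [([266, 207, 71, 101], 0.69)]
```

```bash
python3 -c "
import cv2,numpy as np
a=cv2.imread('pics/w11.png')[:230];b=cv2.imread('pics/w12.png')[:300];cv2.imwrite('pics/m.png',np.vstack([a,b]))"
```

```text
(no output)
```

View pics/m.png

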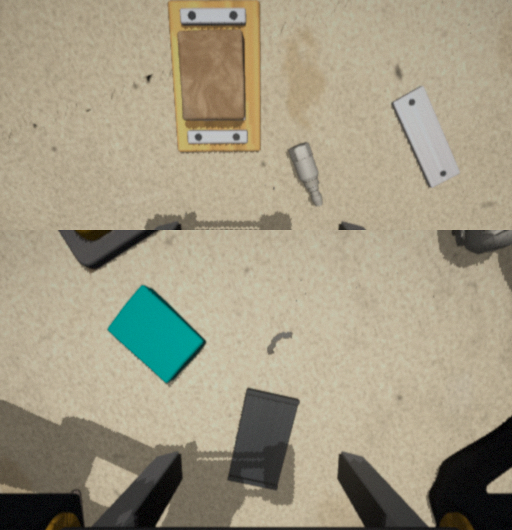

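The block sits on the facing, inside the stops (columns 178–244, rows 28–123 in w11). The pressure plate is at (264,208) in w12, with open space around it.

```bash
python3 - <<'E'
from h import *
p=np.load("pics/w11_pose.npy"); pose=(R.from_euler('xyz',p[3:]),p[:3])
im=np.load("pics/w11.npy"); cs=[(179,31),(243,28),(244,119),(184,122)]
w=ray("wrist",cs,.048,pose);print("block",w.mean(0),np.linalg.norm(w-np.roll(w,1,0),axis=1)); 
b=ray("wrist",[(180,153),(260,151)],.012,pose);print("board",b.mean(0)[:2]+.075*np.array([np.cos(np.radians(70.4)),np.sin(np.radians(70.4))]))
im=np.load("pics/w12.npy"); p=np.load("pics/w12_pose.npy"); pose=(R.from_euler('xyz',p[3:]),p[:3])
m=np.zeros(im.shape[:2],np.uint8); m[150:265,220:305]=im[150:265,220:305].max(2)<78
m=cv2.morphologyEx(m,cv2.MORPH_OPEN,np.ones((5,5)))
r=quad("wrist",m,.013,pose);print(r); go(r[0],.13,r[1])
w=ray("wrist",[(248,158),(299,170),(277,259),(229,250)],.013,pose);print(w.mean(0),np.linalg.norm(w-np.roll(w,1,0),axis=1))
E
```

```text
block [0.45761273 0.1453864  0.048     ] [0.0800124  0.05775129 0.07978457 0.05791364]
board [0.45805992 0.14568489]
(array([ 0.47487009, -0.43404465]), 58.02316665649414, (98.39155578613281, 59.61375045776367))
t 16.87 shift [-0.423  0.01   0.678] turn [-0.   -0.    0.14] | shift in turned axes [-0.41   0.102  0.678]
[ 0.47916376 -0.42940126  0.013     ] [0.11067465 0.05749782 0.10884664 0.05760853]
```

>>> servo_tool([
  [-0.2,0.02,0.2,0,0,0.07,94],
  [-0.36,0.035,0.5,0,0,0.14,94],
  [-0.36,0.035,0.66,0,0,0.14,94],
  [-0.36,0.035,0.66,0,0,0.14,94],
  [-0.36,0.035,0.66,0,0,0.14,94],
])

```text
time: 17.28
tool_pos: [0.4786, -0.429, 0.1313]
ee_rot: [-3.14, -0.001, 1.012]
wrist_force: [-0.4, -0.5, -0.2]
width: 0.094
finger_force: 0.0
```

```bash
python3 look.py w13 pressure_plate
```

```text
17.2833 [ 0.4786418  -0.42904412  0.13127751] [-3.13972530e+00 -1.02122987e-03  1.01243771e+00]
pressure_plate []
```

View pics/w13.png

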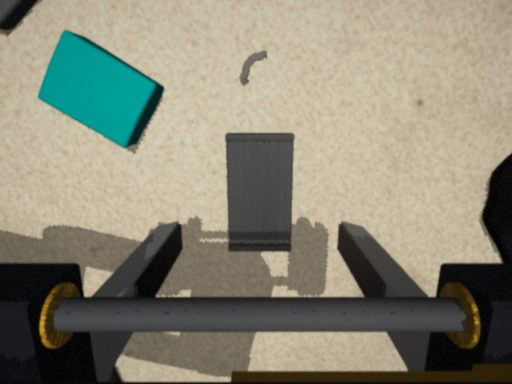

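The plate is aligned, at columns 227–293 and rows 133–250.

```bash
python3 - <<'E'
from h import *
p=np.load("pics/w13_pose.npy"); pose=(R.from_euler('xyz',p[3:]),p[:3])
w=pose[0].inv().apply(ray("wrist",[(226.5,133),(293.5,133),(291,250),(229,250)],.016,pose)-p[:3])*1000
print(w.round(1),w.mean(0))
E
```

```text
[[ 54.7 -28.3 115.4]
 [ 54.7  29.1 115.3]
 [-53.7  29.6 115.2]
 [-53.7 -28.8 115.3]] [  0.51444221   0.38324358 115.2775792 ]
```

>>> servo_tool([
  [0.005,0.004,0.3,0,0,0,94],
  [0.005,0.004,0.6,0,0,0,94],
  [0.005,0.004,0.85,0,0,0,94],
  [0.005,0.004,1,0,0,0,94],
  [0.005,0.004,1,0,0,0,94],
])

```text
time: 17.8
tool_pos: [0.4785, -0.4286, 0.0292]
ee_rot: [-3.137, -0.001, 1.012]
wrist_force: [-0.2, 0.9, -0.6]
width: 0.094
finger_force: 0.0
```

>>> servo_tool([
  [0,0,0.1,0,0,0,94],
  [0,0,0.1,0,0,0,94],
  [0,0,0.1,0,0,0,60],
  [0,0,0.1,0,0,0,50],
  [0,0,0.1,0,0,0,50],
  [0,0,0.1,0,0,0,50],
  [0,0,0.1,0,0,0,50],
  [0,0,0.1,0,0,0,50],
  [0,0,0.1,0,0,0,50],
])

```text
time: 18.55
tool_pos: [0.4791, -0.4305, 0.0221]
ee_rot: [-3.141, 0.0, 1.011]
wrist_force: [-2.1, 1.0, 3.7]
width: 0.0594
finger_force: 30.0
```

```bash
python3 - <<'E'
from h import *
go((.4574,.1455),.13,70.6)
E
```

```text
t 18.55 shift [ 4.765 -3.245 -1.078] turn [-0.    -0.    -0.141] | shift in turned axes [ 5.361 -2.118 -1.079]
```

>>> servo_tool([
  [0,0,-0.15,0,0,0,50],
  [0,0,-0.4,0,0,0,50],
  [0,0,-0.7,0,0,0,50],
  [0,0,-1,0,0,0,50],
])

```text
time: 18.88
tool_pos: [0.4786, -0.4297, 0.1204]
ee_rot: [-3.138, -0.001, 1.011]
wrist_force: [0.6, -0.5, -2.1]
width: 0.0598
finger_force: 30.0
```

>>> servo_tool([
  [0.2,-0.14,-0.1,0,0,0,50],
  [0.45,-0.3,-0.2,0,0,0,50],
  [0.7,-0.47,-0.25,0,0,0,50],
  [0.95,-0.65,-0.25,0,0,0,50],
])

```text
time: 19.22
tool_pos: [0.4751, -0.315, 0.1475]
ee_rot: [3.139, -0.0, 1.01]
wrist_force: [1.7, -0.2, -1.9]
width: 0.0597
finger_force: 30.0
```

>>> servo_tool([
  [0.25,-0.17,0,0,0,0,50],
  [0.5,-0.34,0,0,0,0,50],
  [0.75,-0.5,0,0,0,0,50],
  [0.95,-0.65,0,0,0,0,50],
])

```text
time: 19.55
tool_pos: [0.4696, -0.1983, 0.1456]
ee_rot: [-3.14, -0.001, 1.011]
wrist_force: [0.1, -0.2, -3.2]
width: 0.0598
finger_force: 30.0
```

>>> servo_tool([
  [0.25,-0.17,0,0,0,0,50],
  [0.5,-0.34,0,0,0,0,50],
  [0.75,-0.5,0,0,0,0,50],
  [0.95,-0.65,0,0,0,0,50],
])

```text
time: 19.88
tool_pos: [0.4649, -0.0835, 0.1457]
ee_rot: [-3.14, -0.001, 1.011]
wrist_force: [1.2, 0.7, -3.8]
width: 0.0595
finger_force: 30.0
```

>>> servo_tool([
  [0.25,-0.17,0,0,0,0,50],
  [0.5,-0.34,0,0,0,0,50],
  [0.75,-0.5,0,0,0,0,50],
  [0.95,-0.65,0,0,0,0,50],
])

```text
time: 20.22
tool_pos: [0.4603, 0.0314, 0.1458]
ee_rot: [-3.14, -0.0, 1.011]
wrist_force: [0.7, 0.1, -2.3]
width: 0.0596
finger_force: 30.0
```

>>> servo_tool([
  [0.25,-0.17,0,0,0,-0.04,50],
  [0.5,-0.34,0,0,0,-0.08,50],
  [0.75,-0.5,0,0,0,-0.12,50],
  [0.95,-0.65,0,0,0,-0.141,50],
  [0.95,-0.65,0,0,0,-0.141,50],
  [0.95,-0.65,0,0,0,-0.141,50],
  [0.95,-0.65,0,0,0,-0.141,50],
])

```text
time: 20.8
tool_pos: [0.456, 0.144, 0.146]
ee_rot: [-3.141, 0.001, 1.232]
wrist_force: [-0.2, -0.3, -3.0]
width: 0.0594
finger_force: 30.0
```

```bash
python3 look.py w14; python3 - <<'E'
from h import *
go((.4574,.1455),.0711,70.6)
p=np.load("pics/w14_pose.npy"); pose=(R.from_euler('xyz',p[3:]),p[:3])
g=cv2.cvtColor(np.load("pics/w14.npy"),cv2.COLOR_RGB2GRAY).astype(int)
print("column 260, rows 90-200:",g[90:200:2,258:263].mean(1).astype(int))
print("row 180:",[ (c,int(v)) for c,v in zip(range(190,330,2),g[178:182,190:330:2].mean(0))])
E
```

```text
20.8 [0.45596687 0.14400219 0.14598931] [-3.14091298e+00  1.14149878e-03  1.23214384e+00]
t 20.85 shift [0.022 0.006 0.751] turn [-0.     0.001 -0.001] | shift in turned axes [0.022 0.006 0.751]
column 260, rows 90-200: [211 214 212 210 211 213 217 213 169 188 193 194 193 185 203 227 228 227
 227 227 226 184 135 170 186 183  97  62  81  86  83  79  64  75  86  85
  86  85  86  83  84  83  83  82  83  82  82  82  83  81  80  81  80  80
  80]
row 180: [(190, 202), (192, 213), (194, 213), (196, 207), (198, 200), (200, 212), (202, 212), (204, 213), (206, 181), (208, 72), (210, 83), (212, 86), (214, 84), (216, 85), (218, 84), (220, 85), (222, 86), (224, 84), (226, 87), (228, 85), (230, 85), (232, 84), (234, 83), (236, 82), (238, 83), (240, 86), (242, 85), (244, 80), (246, 79), (248, 81), (250, 81), (252, 81), (254, 81), (256, 79), (258, 82), (260, 80), (262, 84), (264, 81), (266, 83), (268, 81), (270, 78), (272, 81), (274, 82), (276, 83), (278, 82), (280, 84), (282, 83), (284, 84), (286, 83), (288, 78), (290, 82), (292, 85), (294, 84), (296, 86), (298, 87), (300, 85), (302, 83), (304, 84), (306, 88), (308, 89), (310, 82), (312, 120), (314, 211), (316, 209), (318, 205), (320, 208), (322, 205), (324, 202), (326, 204), (328, 205)]
```

>>> servo_tool([
  [0.022,0.006,0.2,0,0,0,50],
  [0.022,0.006,0.4,0,0,0,50],
  [0.022,0.006,0.5,0,0,0,50],
  [0.022,0.006,0.58,0,0,0,50],
  [0.022,0.006,0.65,0,0,0,50],
  [0.022,0.006,0.65,0,0,0,50],
  [0.022,0.006,0.65,0,0,0,50],
])

```text
time: 21.43
tool_pos: [0.4578, 0.1461, 0.0819]
ee_rot: [3.141, -0.0, 1.232]
wrist_force: [-0.2, -0.2, -2.2]
width: 0.059
finger_force: 30.0
```

```bash
python3 - <<'E'
from h import *
go((.4574,.1455),.0701,70.6)
p=np.load("pics/w14_pose.npy"); pose=(R.from_euler('xyz',p[3:]),p[:3])
for r in (142,145): print(pose[0].inv().apply(ray("wrist",[(207,r),(312,r)],p[2]-.0061,pose)-p[:3])*1000)
E
```

```text
t 21.43 shift [-0.007 -0.002  0.118] turn [ 0. -0. -0.] | shift in turned axes [-0.007 -0.002  0.118]
[[ 56.63387903 -27.68804165   6.0541768 ]
 [ 56.61167945  27.20970613   6.01688933]]
[[ 55.07654742 -27.7525172    6.05599831]
 [ 55.05409404  27.27309844   6.01862423]]
```

>>> servo_tool([
  [-0.005,0,0.05,0,0,0,50],
  [-0.005,0,0.09,0,0,0,50],
  [-0.005,0,0.115,0,0,0,50],
  [-0.005,0,0.115,0,0,0,50],
  [-0.005,0,0.115,0,0,0,50],
  [-0.005,0,0.115,0,0,0,94],
  [-0.005,0,0.115,0,0,0,94],
  [-0.005,0,0.115,0,0,0,94],
  [-0.005,0,0.115,0,0,0,94],
  [-0.005,0,-0.2,0,0,0,94],
  [-0.005,0,-0.6,0,0,0,94],
  [-0.005,0,-1,0,0,0,94],
])

```text
time: 22.43
tool_pos: [0.4565, 0.1457, 0.1821]
ee_rot: [-3.139, 0.001, 1.232]
wrist_force: [0.8, 0.3, 0.2]
width: 0.0942
finger_force: 0.0
```

>>> servo_tool([
  [0,0.2,-0.3,0,0,0,94],
  [0.2,0.5,-0.5,0,0,0,94],
  [0.3,0.8,-0.6,0,0,0,94],
  [0.3,1,-0.6,0,0,0,94],
  [0.3,1,-0.6,0,0,0,94],
  [0.3,1,-0.6,0,0,0,94],
])

```text
time: 22.93
tool_pos: [0.5619, 0.1407, 0.241]
ee_rot: [-3.14, 0.0, 1.231]
wrist_force: [0.1, 0.6, -0.6]
width: 0.0937
finger_force: 0.0
```

```bash
python3 look.py w15 washer_jar pressure_plate press_board block
```

```text
22.9333 [0.56189923 0.14071421 0.24101811] [-3.14000148e+00  4.65296878e-04  1.23145342e+00]
washer_jar [([299, 58, 63, 77], 0.9), ([258, 266, 26, 52], 0.64)]
pressure_plate [([168, 202, 58, 95], 0.98)]
press_board [([181, 191, 78, 114], 0.64)]
block [([199, 199, 10, 62], 0.77)]
```

View pics/w15.png

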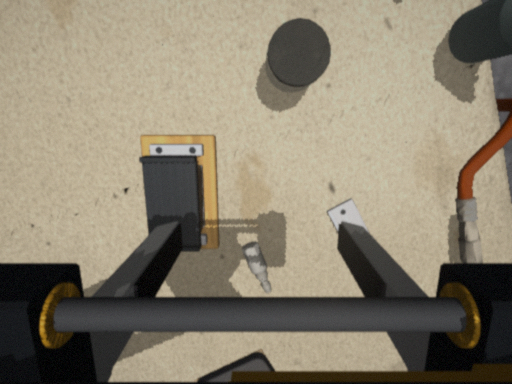

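The pressure plate is on the block at (171,202). The jar's lid is a disc at about (299,53), clear of its neighbours. I'll fit the lid and check the plate.

```bash
python3 - <<'E'
from h import *
p=np.load("pics/w15_pose.npy"); pose=(R.from_euler('xyz',p[3:]),p[:3]); im=np.load("pics/w15.npy")
m=np.zeros(im.shape[:2],np.uint8); m[5:110,250:350]=im[5:110,250:350].max(2)<75
m=cv2.morphologyEx(m,cv2.MORPH_OPEN,np.ones((9,9)))
c=max(cv2.findContours(m,0,1)[0],key=cv2.contourArea)[:,0]; print(c.min(0),c.max(0))
w=ray("wrist",c,.084,pose)[:,:2]; (C,r)=cv2.minEnclosingCircle((w*1000).astype(np.float32)); print("lid",C,r)
el=cv2.fitEllipse((w*1000).astype(np.float32)); print(el)
J=np.array(el[0])/1000
go(J,.24); go(J,.056)
m=np.zeros(im.shape[:2],np.uint8); m[145:215,130:215]=im[145:215,130:215].max(2)<95
m=cv2.morphologyEx(m,cv2.MORPH_OPEN,np.ones((5,5)))
c=max(cv2.findContours(m,0,1)[0],key=cv2.contourArea)[:,0]; print("plate mask",c.min(0),c.max(0))
f=ray("wrist",[(c[:,0].min(),c[:,1].min()+1),(c[c[:,1]<165][:,0].max(),c[:,1].min()+1)],.064,pose)
a=np.radians(70.6); print("plate",f,f.mean(0)[:2]-.055*np.array([np.cos(a),np.sin(a)]))
E
```

```text
[272  20] [328  86]
lid (636.9942626953125, 246.65521240234375) 29.28923988342285
((637.4375610351562, 247.34799194335938), (47.498661041259766, 57.91228485107422), 155.0139617919922)
t 23.18 shift [1.256 0.373 0.017] turn [-0. -0.  0.] | shift in turned axes [1.256 0.373 0.017]
t 23.18 shift [1.255 0.374 1.857] turn [-0. -0.  0.] | shift in turned axes [1.256 0.373 1.857]
plate mask [141 156] [202 214]
plate [[0.45079346 0.2072448  0.064     ]
 [0.50719868 0.18731483 0.064     ]] [0.46072721 0.14540257]
```

>>> servo_tool([
  [0.3,0.1,0,0,0,0,94],
  [0.6,0.2,0,0,0,0,94],
  [0.8,0.3,0,0,0,0,94],
  [1,0.37,0,0,0,0,94],
])

```text
time: 23.52
tool_pos: [0.6298, 0.2241, 0.2418]
ee_rot: [3.142, -0.0, 1.233]
wrist_force: [0.4, -0.2, -0.4]
width: 0.0941
finger_force: 0.0
```

>>> servo_tool([
  [0.15,0,0.1,0,0,0,94],
  [0.25,0,0.2,0,0,0,94],
  [0.25,0,0.3,0,0,0,94],
  [0.25,0,0.3,0,0,0,94],
  [0.25,0,0.3,0,0,0,94],
])

```text
time: 23.93
tool_pos: [0.6368, 0.2457, 0.21]
ee_rot: [-3.139, 0.002, 1.232]
wrist_force: [-0.7, 0.1, 0.1]
width: 0.094
finger_force: 0.0
```

```bash
python3 look.py w16 washer_jar; python3 - <<'E'
from h import *
p=np.load("pics/w16_pose.npy"); pose=(R.from_euler('xyz',p[3:]),p[:3]); im=np.load("pics/w16.npy")
g=im.max(2).astype(int)
m=np.zeros(g.shape,np.uint8); m[90:262,190:330]=g[90:262,190:330]<80
m=cv2.morphologyEx(m,cv2.MORPH_OPEN,np.ones((11,11)))
c=max(cv2.findContours(m,0,1)[0],key=cv2.contourArea)[:,0]; print(c.min(0),c.max(0))
w=pose[0].inv().apply(ray("wrist",c,.084,pose)-p[:3])*1000; print("tool-frame lid extents",w.min(0),w.max(0))
print("col260",g[120:262:3,258:263].mean(1).astype(int)); print("row190",g[188:193,200:320:3].mean(0).astype(int))
E
```

```text
23.9333 [0.63684458 0.24573512 0.20997256] [-3.13888806e+00  2.46399715e-03  1.23192824e+00]
washer_jar [([263, 184, 61, 75], 0.94)]
[231 158] [290 217]
tool-frame lid extents [-24.58729835 -26.66216804 125.85622708] [ 31.75438105  28.40360214 126.06739461]
col260 [193 192 189 192 194 196 189 193 191 180 128 118 106  70  74  72  73  74
  70  71  70  71  68  70  67  69  70  68  70  69  67  68  68 121 122 126
 126 119 126 164 172 164 161 165 154 155 118 116]
row190 [193 194 192 192 191 193 188 187 193 139  76  71  74  74  72  74  71  70
  68  68  70  68  68  69  71  73  75  73  70  71  74 181 183 170 192 191
 193 190 195 193]
```

>>> servo_tool([
  [0.03,0.01,0.25,0,0,0,94],
  [0.03,0.01,0.5,0,0,0,94],
  [0.03,0.01,0.75,0,0,0,94],
  [0.03,0.01,0.95,0,0,0,94],
  [0.03,0.01,1,0,0,0,94],
])

```text
time: 24.45
tool_pos: [0.6381, 0.2476, 0.108]
ee_rot: [-3.137, 0.004, 1.231]
wrist_force: [-0.2, -0.5, -0.7]
width: 0.0942
finger_force: 0.0
```

>>> servo_tool([
  [0,0,0.2,0,0,0,94],
  [0,0,0.4,0,0,0,94],
  [0,0,0.52,0,0,0,94],
  [0,0,0.52,0,0,0,94],
  [0,0,0.52,0,0,0,70],
  [0,0,0.52,0,0,0,52],
  [0,0,0.52,0,0,0,52],
  [0,0,0.52,0,0,0,52],
  [0,0,0.52,0,0,0,52],
  [0,0,0.52,0,0,0,52],
  [0,0,0.52,0,0,0,52],
])

```text
time: 25.37
tool_pos: [0.6401, 0.2494, 0.0606]
ee_rot: [3.141, -0.001, 1.232]
wrist_force: [-1.2, 1.0, 3.2]
width: 0.0582
finger_force: 30.0
```

>>> servo_tool([
  [0,0,-0.2,0,0,0,52],
  [0,0,-0.5,0,0,0,52],
  [0,0,-0.8,0,0,0,52],
  [0,0,-1,0,0,0,52],
  [0,0,-1,0,0,0,52],
  [0,0,-1,0,0,0,52],
])

```text
time: 25.87
tool_pos: [0.6407, 0.2492, 0.1605]
ee_rot: [3.139, -0.001, 1.232]
wrist_force: [-0.0, -0.2, -2.9]
width: 0.058
finger_force: 29.9
```

```bash
python3 look.py w17 washer_jar; python3 - <<'E'
from h import *
p=np.load("pics/w17_pose.npy"); pose=(R.from_euler('xyz',p[3:]),p[:3]); im=np.load("pics/w17.npy")
g=im.max(2).astype(int)
print("col260",list(zip(range(100,262,3),g[100:262:3,258:263].mean(1).astype(int).tolist())))
for r in (150,158,160,165,170): print(r,(pose[0].inv().apply(ray("wrist",[(260,r)],p[2]+.084-.0585,pose)-p[:3])*1000).round(1))
go((.4585,.1455),.156)
E
```

```text
25.8667 [0.64065903 0.24921102 0.1605435 ] [ 3.13946414e+00 -1.45757454e-03  1.23229910e+00]
washer_jar [([261, 239, 120, 120], 0.61)]
col260 [(100, 208), (103, 212), (106, 211), (109, 206), (112, 215), (115, 214), (118, 212), (121, 211), (124, 205), (127, 214), (130, 216), (133, 214), (136, 214), (139, 218), (142, 219), (145, 215), (148, 214), (151, 214), (154, 213), (157, 218), (160, 217), (163, 216), (166, 216), (169, 213), (172, 218), (175, 216), (178, 173), (181, 166), (184, 169), (187, 161), (190, 140), (193, 117), (196, 120), (199, 128), (202, 146), (205, 124), (208, 41), (211, 42), (214, 74), (217, 78), (220, 74), (223, 72), (226, 74), (229, 74), (232, 75), (235, 73), (238, 74), (241, 72), (244, 72), (247, 71), (250, 69), (253, 43), (256, 43), (259, 41)]
150 [[ 56.   -0.1 -25.4]]
158 [[ 52.6  -0.1 -25.4]]
160 [[ 51.7  -0.1 -25.4]]
165 [[ 49.5  -0.1 -25.4]]
170 [[ 47.3  -0.1 -25.4]]
t 25.97 shift [-1.572 -1.359  0.016] turn [-0.002  0.002 -0.   ] | shift in turned axes [-1.572 -1.359  0.007]
```

```bash
python3 - <<'E'
from h import *
p=np.load("pics/w17_pose.npy"); pose=(R.from_euler('xyz',p[3:]),p[:3]); im=np.load("pics/w17.npy")
f=lambda px,h:(pose[0].inv().apply(ray("wrist",px,p[2]+h-.0606,pose)-p[:3])*1000).round(1)
for r in (208,211,213,215): print("lid top",r,f([(260,r)],.084))
print("lid rim low",f([(260,206)],.070)); print("glass bottom",f([(260,177)],0.0))
g=im.max(2).astype(int); m=(g[205:275,185:335]<95)
print([(205+r, (185+np.flatnonzero(m[r])[[0,-1]]).tolist() if m[r].any() else None) for r in range(0,70,6)])
E
```

```text
lid top 208 [[ 29.5  -0.1 -23.4]]
lid top 211 [[ 28.1  -0.1 -23.4]]
lid top 213 [[ 27.1  -0.1 -23.4]]
lid top 215 [[ 26.2  -0.1 -23.4]]
lid rim low [[26.3 -0.  -9.4]]
glass bottom [[27.2  0.2 60.6]]
[(205, None), (211, [236, 285]), (217, [225, 296]), (223, [205, 313]), (229, [187, 328]), (235, [185, 334]), (241, [185, 334]), (247, [185, 334]), (253, [185, 334]), (259, [185, 334]), (265, [185, 334]), (271, [185, 334])]
```

>>> servo_tool([
  [-0.2,-0.15,0,0,0,0,52],
  [-0.45,-0.4,0,0,0,0,52],
  [-0.7,-0.6,0,0,0,0,52],
  [-0.9,-0.8,0,0,0,0,52],
])

```text
time: 26.3
tool_pos: [0.5317, 0.1892, 0.1558]
ee_rot: [-3.136, 0.004, 1.232]
wrist_force: [0.4, -0.5, -1.7]
width: 0.0583
finger_force: 29.9
```

>>> servo_tool([
  [-0.25,-0.2,0,0,0,0,52],
  [-0.45,-0.4,0,0,0,0,52],
  [-0.63,-0.56,0,0,0,0,52],
  [-0.63,-0.56,0,0,0,0,52],
  [-0.63,-0.56,0,0,0,0,52],
  [-0.63,-0.56,0,0,0,0,52],
])

```text
time: 26.8
tool_pos: [0.4607, 0.1499, 0.1582]
ee_rot: [-3.14, 0.001, 1.232]
wrist_force: [-0.2, -0.9, -2.1]
width: 0.0584
finger_force: 29.9
```

```bash
python3 look.py w18 pressure_plate press_board washer_jar; python3 - <<'E'
from h import *
a=np.radians(70.6); go(np.array([.4585,.1455])+.0035*np.array([np.cos(a),np.sin(a)]),.1195)
p=np.load("pics/w18_pose.npy"); pose=(R.from_euler('xyz',p[3:]),p[:3]); g=np.load("pics/w18.npy").max(2).astype(int)
f=lambda px,z:(pose[0].inv().apply(ray("wrist",px,z,pose)-p[:3])*1000).round(1)
print("col",list(zip(range(90,200,2),g[90:200:2,258:263].mean(1).astype(int).tolist())))
for r in range(136,160,4):
  d=np.flatnonzero(g[r,150:370]<100)+150
  if len(d): print(r,d[0],d[-1],f([(d[0],r),(d[-1],r)],.064).tolist())
E
```

```text
26.8 [0.46071239 0.14991759 0.15821395] [-3.13987457e+00  7.54976051e-04  1.23213298e+00]
pressure_plate [([260, 167, 74, 57], 0.62)]
press_board [([257, 163, 98, 103], 0.82), ([258, 167, 75, 60], 0.26)]
washer_jar [([261, 238, 119, 121], 0.56)]
t 27.0 shift [-0.02  -0.013  0.397] turn [-0.  0. -0.] | shift in turned axes [-0.02  -0.013  0.397]
col [(90, 220), (92, 217), (94, 215), (96, 215), (98, 217), (100, 219), (102, 219), (104, 220), (106, 220), (108, 220), (110, 223), (112, 219), (114, 194), (116, 216), (118, 222), (120, 222), (122, 222), (124, 204), (126, 206), (128, 225), (130, 226), (132, 224), (134, 224), (136, 225), (138, 184), (140, 71), (142, 85), (144, 81), (146, 70), (148, 78), (150, 87), (152, 87), (154, 88), (156, 87), (158, 86), (160, 87), (162, 86), (164, 85), (166, 87), (168, 86), (170, 83), (172, 84), (174, 84), (176, 87), (178, 97), (180, 97), (182, 91), (184, 85), (186, 85), (188, 87), (190, 88), (192, 100), (194, 118), (196, 119), (198, 121)]
140 222 292 [[50.5, -30.0, 94.2], [50.5, 25.7, 94.1]]
144 221 293 [[47.3, -30.9, 94.2], [47.3, 26.6, 94.1]]
148 222 292 [[44.2, -30.2, 94.2], [44.1, 25.9, 94.1]]
152 222 292 [[41.0, -30.3, 94.2], [40.9, 26.0, 94.1]]
156 222 292 [[37.7, -30.4, 94.2], [37.7, 26.1, 94.1]]
```

Both estimates agree on the shift needed, about (−2, −2) mm.

>>> servo_tool([
  [-0.02,-0.018,0.05,0,0,0,52],
  [-0.02,-0.018,0.15,0,0,0,52],
  [-0.02,-0.018,0.25,0,0,0,52],
  [-0.02,-0.018,0.32,0,0,0,52],
  [-0.02,-0.018,0.36,0,0,0,52],
  [-0.02,-0.018,0.36,0,0,0,52],
  [-0.02,-0.018,0.36,0,0,0,52],
])

```text
time: 27.58
tool_pos: [0.4584, 0.1486, 0.1232]
ee_rot: [-3.141, 0.0, 1.232]
wrist_force: [0.2, -0.7, -1.6]
width: 0.0583
finger_force: 29.9
```

>>> servo_tool([
  [0,0,0.015,0,0,0,52],
  [0,0,0.03,0,0,0,52],
  [0,0,0.042,0,0,0,52],
  [0,0,0.042,0,0,0,52],
  [0,0,0.042,0,0,0,52],
])

```text
time: 28.0
tool_pos: [0.4587, 0.1486, 0.1196]
ee_rot: [3.141, -0.0, 1.232]
wrist_force: [-0.2, -0.3, -2.6]
width: 0.0582
finger_force: 29.9
```

>>> servo_tool([
  [0,0,0.009,0,0,0,52],
  [0,0,0.009,0,0,0,52],
  [0,0,0.009,0,0,0,64],
  [0,0,0.009,0,0,0,70],
  [0,0,0.009,0,0,0,94],
  [0,0,0.009,0,0,0,94],
  [0,0,0.009,0,0,0,94],
  [0,0,0.009,0,0,0,94],
])

```text
time: 28.67
tool_pos: [0.4587, 0.1487, 0.1188]
ee_rot: [3.141, -0.0, 1.232]
wrist_force: [0.4, 1.1, -0.5]
width: 0.0921
finger_force: 0.0
```

>>> servo_tool([
  [0,0,-0.1,0,0,0,94],
  [0,0,-0.3,0,0,0,94],
  [0,0,-0.6,0,0,0,94],
  [0,0,-0.9,0,0,0,94],
  [0,0,-1,0,0,0,94],
  [0,0,-1,0,0,0,94],
  [0,0,-1,0,0,0,94],
])

```text
time: 29.25
tool_pos: [0.4587, 0.1486, 0.2185]
ee_rot: [3.141, -0.0, 1.232]
wrist_force: [0.5, -0.4, -0.4]
width: 0.0939
finger_force: 0.0
```

```bash
python3 look.py w19 washer_jar pressure_plate; python3 - <<'E'
from h import *
p=np.load("pics/w19_pose.npy"); pose=(R.from_euler('xyz',p[3:]),p[:3]); g=np.load("pics/w19.npy").max(2).astype(int)
for d in robot.find_in("washer_jar","wrist")[:1]: print(d)
f=lambda px,z:(pose[0].inv().apply(ray("wrist",px,z,pose)-p[:3])*1000).round(1)
print("col",list(zip(range(100,262,3),g[100:262:3,258:263].mean(1).astype(int).tolist())))
for r in (130,150,160,180,200,220): print("row",r,(np.flatnonzero(g[r,150:345]<100)+150)[[0,-1]] if (g[r,150:345]<100).any() else None)
a=ray("wrist",[(260,194)],.142,pose); print(a)
im=robot.snapshot("side"); print(robot.find_in("washer_jar","side"))
E
```

```text
29.25 [0.45868534 0.14861967 0.21852445] [ 3.14103252e+00 -3.39436276e-04  1.23226375e+00]
washer_jar [([262, 204, 73, 91], 0.74)]
pressure_plate [([259, 183, 62, 105], 0.76)]
{'extent': [261.6, 204.1, 72.9, 90.6], 'conf': 0.74}
col [(100, 195), (103, 196), (106, 195), (109, 197), (112, 176), (115, 197), (118, 199), (121, 186), (124, 201), (127, 199), (130, 199), (133, 81), (136, 71), (139, 59), (142, 77), (145, 74), (148, 73), (151, 75), (154, 75), (157, 75), (160, 83), (163, 77), (166, 81), (169, 109), (172, 43), (175, 68), (178, 68), (181, 68), (184, 70), (187, 67), (190, 68), (193, 66), (196, 66), (199, 66), (202, 66), (205, 66), (208, 67), (211, 63), (214, 65), (217, 67), (220, 66), (223, 64), (226, 66), (229, 65), (232, 47), (235, 45), (238, 44), (241, 57), (244, 95), (247, 139), (250, 141), (253, 137), (256, 123), (259, 118)]
row 130 [238 278]
row 150 [230 287]
row 160 [230 287]
row 180 [231 286]
row 200 [223 295]
row 220 [226 294]
[[0.46245874 0.15857248 0.142     ]]
[{'extent': [265.4, 205.3, 14.5, 35.5], 'conf': 0.67}]
```

```bash
python3 - <<'E'
from h import *
p=np.load("pics/w19_pose.npy"); pose=(R.from_euler('xyz',p[3:]),p[:3]); im=np.load("pics/w19.npy")
f=lambda px,z:(pose[0].inv().apply(ray("wrist",px,z,pose)-p[:3])*1000).round(1)
l=f([(259,174),(259,232),(223,202),(296,202)],.142); print("lid",l.tolist(), (l[0,0]+l[1,0])/2,(l[2,1]+l[3,1])/2)
q=f([(230,133),(287,133)],.064); print("plate centre",q[:,0].mean()-55,q[:,1].mean())
g=cv2.cvtColor(robot.snapshot("top"),cv2.COLOR_RGB2BGR); P=robot.camera_params("top")
print("jar top cam",[ (ray("top",[d["extent"][:2]],.1).round(3).tolist(),d["conf"]) for d in robot.find_in("washer_jar","top")[:2]])
for n,ex in (("narrow_facing",(255,161)),("coupler",(251,200)),("grip_sander",(306,232))):
    d=robot.find_in(n,"top"); print(n,[(np.round(x["extent"][:2]),round(x["conf"],2)) for x in d[:2]],"was",ex)
E
```

```text
lid [[26.3, -0.6, 76.5], [-20.7, -0.6, 76.5], [4.2, -28.6, 76.5], [4.2, 28.2, 76.5]] 2.8000000000000007 -0.20000000000000107
plate centre -2.6500000000000057 -1.049999999999999
jar top cam [([[0.457, 0.122, 0.1]], 0.45)]
narrow_facing [(array([257., 160.]), 0.54)] was (255, 161)
coupler [(array([248., 201.]), 0.55)] was (251, 200)
grip_sander [(array([304., 230.]), 0.79)] was (306, 232)
```

The jar is centred on the plate within about 2 mm and the bystanders haven't moved. Handing in.

```bash
python3 -c "
from bench import robot
print(robot.close_job())"
```

```text
the job is handed in; nothing more can be done
None
```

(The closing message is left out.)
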